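# Jar onto the tip-up drying peg

## Robot

A 7-joint arm with a two-finger parallel gripper is mounted at the origin on the work surface; the furniture and walls round the work are solid. World frame = base frame: x ahead of the robot, y to its left, z up, the work surface at z = 0. Lengths are in m, angles in rad, forces in N, time in s.
With the tool pointing down it reaches from about 0.4 to 0.875 m from the base axis. Payload 19.3 kg.
Tool frame: the origin (TCP) lies at the very end of the fingers, on their centre line; the grasp point (between the pads) lies 19 mm behind it; z points along the fingers, y is the line along which they close (so a half turn about z gives the same grasp; the last joint's range is limited). The gripper opens to 85 mm and grips with 20 to 120 N. Pads are 22 mm wide; open, the fingers measure 114 mm over their backs; the gripper's body (76 mm by 85 mm) begins 54 mm behind the grasp point. The pads swing forward as they close: fully open they stand 13 mm farther back than shut.
Start: joints at [1.191, 0.521, -0.036, 1.599, 0.021, 1.021, -0.113], TCP at [0.191, -0.595, 0.231] pointing down, gripper open.
Joint ranges: [-2.91, 2.91], [-0.3, 2.13], [-1.5, 1.42], [0.17, 2.43], [-1.26, 4.41], [0.16, 1.93], [-2.52, 2.52]. Speed limits (rad/s): [1.89, 1.89, 2.39, 2.39, 3.01, 3.01, 3.01].

## Interface

Orientations are given as [roll, pitch, yaw] about the fixed x, y, z axes, in that order (R = Rz(yaw) Ry(pitch) Rx(roll)).
In Python, from workcell import monitor, optics, job_done gives the robot as it stands.
- The arm moves only by the shell command python3 -m handwheel 'ROWS' [FORCE]. ROWS is JSON, a list of rows, each an object of numbers: "dx", "dy", "dz": the shift along the tool's x, y, z in cm; "wx", "wy", "wz": the turn, a rotation vector about the tool's x, y, z in rad; "claw": the opening in per cent of the stroke, from 0 (shut) to 100 (fully open). A call has 1 to 8 rows; each row shifts and turns the commanded pose from where the row before left it, along the tool's axes as they then stand; what a row does not reach is not made up. A row lasts 1/8 s, in which the tool goes at most 62.5 mm and 10.7 degrees, less where a joint would pass 70% of its speed; a pose out of reach is approached as far as the arm can. A call with a gripper value outside its range is refused whole. The fingers move at their own pace and stop on an object; FORCE is the grip in N (left out, the last holds). Time passes only in rows, so rows that do not move let the fingers close. It gives the time, the measured TCP pose, the force, the opening and the grip force at its end, in the units of the state.
- monitor.observe(): the state, without advancing time (a new reading comes with each control period).
- optics.grab_frame(name): name is "scene" or "top"; returns a dict with "frame" (384x512x3 uint8, blue, green, red), "fovy" (degrees; the focal length in pixels is half the picture's height over the tangent of half this angle, whatever the lens; pixels are square), "cx", "cy" (the principal point, pixels), "R" (3x3) and "t" (3): a world point X has camera coordinates R X + t. Camera axes: x right, y down, z forward; pixel columns grow to the right and rows downward; lengths in m; the calibration is good to about 2 mm. A picture is of the moment at which its call begins. There is no depth.
- job_done(): hands the job in; it is judged then, once.
Trained networks look in the newest picture that a camera, given by its name, has taken for a name from the list of things; names that differ only in an ending like _2 or _b are one class to them, and where a whole thing is asked for, a point or a joint stands for the part that bears it (a point fixed in the world has none). Each returns a list of dicts, best first, with "p" (0 to 1); they miss things now and then, are a little off and sometimes report something else, mostly with a low value. They report only what shows in the picture. A call takes as long as a camera call.
- optics.masks_of(name, camera): "region" (384x512 bool, what is visible of it) and "rect" ([left, top, width, height] in pixels, round what is visible of it).
The state is a dict: "clock": time; "qpos": joint angles; "qd": joint speeds; "joint_efforts": joint torques, N m; "position": TCP position; "tool_rot": TCP orientation; "force": force on the tool from outside, world axes, zero at the start; "moment": the same for the moment, N m; "grip_width": finger opening in m; "finger_force": force on a finger pad.
Only numpy, scipy, OpenCV 4.12 (cv2) and the standard library are available. Lean on these libraries where they do the work, as an engineer would, in place of code of your own. Each camera call takes 0.05 s, during which the arm holds its last target. There are 200 camera calls.

## Task

Put the washed glass jar up to dry: lay it on its side in the rack's wire cradle with its mouth towards the level peg, and push it along the cradle until it is fully home on the peg, rim against the round seat. Then swing the handle over until the peg stands fully upright with the jar upside down on it, and push the bolt fully in over the lowered lever. Leave the tin and the tape roll where they are.

Things in the scene. Friction and masses are not known exactly. Their poses are not given: they have to be found in the camera images.
- jar_mid (a point): Centre of the loose, clear, empty glass jar, half-way along its axis; 63 mm in diameter, 97 mm long, about 0.25 kg. Starts lying on the two low ribs of a black rubber mat, axis 37 mm above the bench. z points from its closed base (48.5 mm behind) to its open mouth (48.5 mm ahead). Full width from the base to 20 mm ahead of the centre, then shoulder and 52 mm neck. Grip it across its body.
- jar_mouth (a point): Centre of the jar's rim (plane of its open mouth, opening 38 mm wide), on the jar's axis; z points out of the mouth. The inside is 88 mm deep.
- rack: Fixed drying rack: plywood board 64 x 355 x 12 mm on two 50 mm high end legs, turned a little from start to start. Origin on the bench straight below the hinge of the swinging peg; y along the rack, x across it, z up. The cradle is on its -y side. On the +y side a rubber-topped post at y = 115 mm takes the lowered lever, and a dark block (x -48 to -20, y 73 to 97 mm, top 166 mm up) guides the bolt.
- cradle (a point): Where the jar's centre lies when it is laid in the cradle clear of the peg: 150 mm to -y of the hinge, 135 mm above the bench, in line with the level peg. The cradle is two 8 mm steel wires along the rack's y, 38 mm apart, tops 109.5 mm above the bench, from y = -36 to -205 mm; open at its -y end, free at both sides and above. The level peg's tip is at y = -87 mm. Mouth points to the rack's +y.
- peg_arm (a joint): Angle of the swinging arm about its hinge (along the rack's x, 135 mm above the rack's origin). 0: peg level, pointing to the rack's -y, lever straight up (the start). 1.571: peg upright, lever level, pointing to the rack's +y. Hard stops at both ends. Friction only, no spring; 2 to 4 N at the handle move it with the jar on.
- peg_seat (a point): Centre of the face of the peg's round steel seat (68 mm disc), 22 mm from the hinge. The peg, 22 mm in diameter and 65 mm long with a tapered tip, stands out of it along this point's -y. A jar fully home has its rim against this face, its base 97 mm from it.
- lever_grip (a point): Middle of the lever's black cross handle: a bar 14 mm in diameter, 70 mm long along the rack's x, 150 mm from the hinge at the end of a 10 mm steel lever. It starts straight above the hinge, 285 mm above the bench, and moves in a quarter circle towards the rack's +y, down to 135 mm above the bench. It can be pinched from above (fingers closing along the rack's y) or pushed.
- bolt_button (a point): Centre of the pushed face of the bolt's black round button (22 mm in diameter), 148 mm above the bench at y = 85 mm of the rack; it faces the rack's -x and is pushed to +x.
- bolt (a joint): Travel of the bolt in m: 0 drawn back, 0.036 fully in (hard stop, button near the guide block). It needs about 2 N and stays where it is left. Fully in, its rod passes just above the lowered lever and bars it; pushed in before the lever is down, it blocks the lever.
- tin: Bystander: low tin, 75 mm in diameter, 58 mm high, upright; origin at the centre of its underside.
- tape: Bystander: roll of black tape, 90 mm in diameter, 19 mm high, lying flat; origin at the centre of its underside.

How it is judged:
On the way, in this order (a step that is already met when the one before it is completed fails the run):
1. the jar lies in the cradle in front of the peg, its mouth towards the peg (angle between the z axis of jar_mid and the y axis of rack, either way round below 0.2 rad and x of jar_mid in the frame of rack between -0.012 and 0.012 m and z of jar_mid in the frame of rack between 0.123 and 0.147 m and y of jar_mid in the frame of rack between -0.19 and -0.1 m and y of jar_mouth in the frame of rack between -0.14 and -0.05 m and value of joint peg_arm below 0.1 rad), for 0.2 s.
2. the jar is fully home on the level peg, its rim against the seat (within 14 mm of centre) (distance between jar_mouth and peg_seat below 0.014 m and angle between the z axis of jar_mid and the y axis of peg_seat, either way round below 0.15 rad and value of joint peg_arm below 0.1 rad), for 0.2 s.
3. the peg stands upright (1.5 rad or more) with the jar upside down on it, the bolt not yet in (value of joint peg_arm above 1.5 rad and distance between jar_mouth and peg_seat below 0.014 m and angle between the z axis of jar_mid and the y axis of peg_seat, either way round below 0.15 rad and value of joint bolt below 0.02 m), for 0.2 s.
At the end, for the whole second after the job is handed in: The peg is upright (arm at 1.5 rad or more) and at rest, the jar upside down on it (within 0.14 rad of vertical, centre of its rim within 14 mm of the seat's centre), and the bolt is in by at least 31 of its 36 mm (value of joint peg_arm above 1.5 rad and value of joint bolt above 0.031 m and distance between jar_mouth and peg_seat below 0.014 m and angle between the z axis of jar_mid and the y axis of peg_seat, either way round below 0.15 rad and angle between jar_mid's own z axis and vertical above 3 rad and velocity of joint peg_arm below 0.05 rad/s); the robot touches nothing.
It fails at once if the jar falls off the bench (height (world z) of jar_mid below -0.05 m).
It fails at once if the tin is moved by more than 30 mm (distance of tin from where it was at the start of the episode above 0.03 m).
It fails at once if the tape roll is moved by more than 30 mm (distance of tape from where it was at the start of the episode above 0.03 m).
It also fails if it takes over 67 s, if anything falls off the work surface, if the arm or the gripper's body presses on something with over 40 N, if the wrist force passes 120 N, or if a joint passes its speed limit or range.

## Working session

There is one attempt and no reset: what is moved stays moved. The work goes in short steps, Python scripts to look and compute and a shell command to move; the robot and the scene stay as the last step left them, time stands still between calls to the robot, and variables do not carry over. Pictures are saved under pics/ and viewed, at most 10 in all, crops included, and the job is handed in when it is done.

```bash
mkdir -p pics; ls; cat > look.py <<'E'
import numpy as np, cv2
from workcell import monitor, optics, job_done
def grab(n, save=None):
    f=optics.grab_frame(n)
    if save: cv2.imwrite('pics/'+save, f['frame'])
    return f
E
python3 - <<'E'
from look import *
s=monitor.observe(); print({k:np.round(v,3).tolist() for k,v in s.items()})
for c in ('scene','top'):
    f=grab(c,c+'0.png'); np.savez(c+'.npz',**{k:v for k,v in f.items()})
    print(c,f['fovy'],f['cx'],f['cy'],np.round(f['R'],4).tolist(),np.round(f['t'],4).tolist())
    for n in ['jar_mid','jar_mouth','rack','peg_seat','lever_grip','bolt_button','tin','tape']:
        for m in optics.masks_of(n,c)[:2]:
            r=m['region']; ys,xs=np.nonzero(r)
            print(n,round(m['p'],2),m['rect'],'cent',xs.mean().round(1) if len(xs) else None,ys.mean().round(1) if len(xs) else None,len(xs))
a=cv2.imread('pics/scene0.png')
E
```

```text
pics
{'clock': 0.0, 'qpos': [1.191, 0.522, -0.036, 1.6, 0.021, 1.021, -0.113], 'qd': [-0.002, -0.001, 0.001, -0.0, 0.001, -0.002, 0.0], 'joint_efforts': [-0.001, -92.711, 1.979, -36.995, 0.018, 0.008, -0.0], 'position': [0.19, -0.595, 0.231], 'tool_rot': [-3.14, 0.0, 0.31], 'force': [-0.895, 0.35, -0.001], 'moment': [0.002, -0.03, 0.046], 'finger_force': 0.0, 'grip_width': 0.085}
scene 46.339353465679665 248.21168647122587 192.8304847178052 [[0.9999, 0.0105, 0.009], [0.0138, -0.7296, -0.6838], [-0.0006, 0.6838, -0.7296]] [-0.5096, 0.124, 1.0602]
jar_mid 0.57 [185.2, 278.6, 43.5, 58.9] cent 206.7 308.5 1597
jar_mouth 0.61 [186.6, 280.5, 37.5, 57.3] cent 206.6 307.9 1563
rack 0.82 [243.0, 129.7, 52.4, 164.0] cent 270.8 216.6 4379
peg_seat 0.84 [262.7, 126.8, 36.3, 84.1] cent 276.3 171.6 1049
peg_seat 0.38 [186.7, 280.9, 37.0, 55.6] cent 206.6 308.1 1560
lever_grip 0.9 [259.5, 127.3, 38.6, 86.0] cent 276.4 170.8 1154
lever_grip 0.23 [237.4, 148.6, 22.3, 3.7] cent 247.0 151.3 73
tin 0.7 [210.5, 165.4, 27.6, 30.3] cent 224.1 180.8 838
tape 0.7 [182.7, 227.2, 38.1, 37.2] cent 201.9 246.2 8
[... 197 characters left out ...]
0.9825]] [-0.0075, 0.5219, 1.0032]
jar_mid 0.91 [297.8, 216.2, 38.1, 22.3] cent 318.1 228.3 697
jar_mouth 0.94 [300.5, 217.6, 39.5, 26.2] cent 318.6 228.3 747
jar_mouth 0.66 [189.8, 186.0, 5.8, 12.1] cent 191.5 191.5 85
rack 0.64 [181.0, 142.6, 124.8, 53.7] cent 239.3 176.8 3248
rack 0.6 [244.6, 223.3, 31.1, 25.1] cent 257.7 235.8 522
peg_seat 0.72 [216.9, 138.8, 42.6, 40.9] cent 233.2 165.3 585
lever_grip 0.59 [222.1, 138.8, 37.6, 36.7] cent 233.1 164.5 464
bolt_button 0.61 [188.3, 184.2, 8.3, 15.9] cent 191.4 192.7 71
tin 0.96 [178.0, 204.0, 29.0, 30.6] cent 191.2 219.0 624
tape 0.72 [242.9, 222.6, 32.8, 25.0] cent 257.3 235.4 566
tape 0.24 [180.4, 140.0, 122.6, 57.0] cent 239.1 176.9 3262
```

View pics/scene0.png

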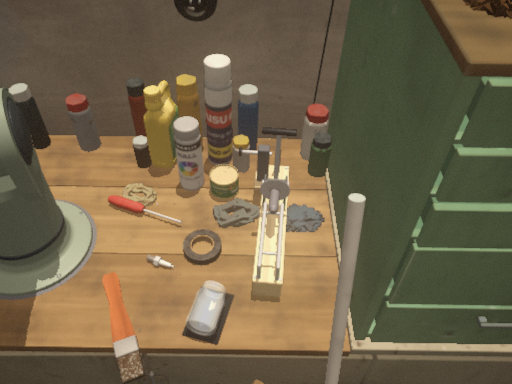

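View pics/top0.png

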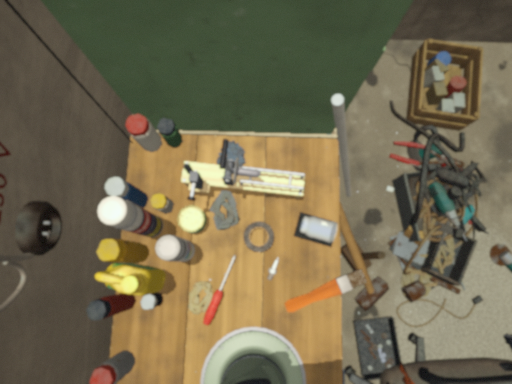

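The scene shows the rack at about (270,215), with the handle at (280,131), and the jar on its mat at (207,308) with the mouth (narrow end) up-right. It also shows the tin at (224,181), the tape at (202,246) and a grey pole at (345,290). In the top view the rack is at (240,177), the jar at (318,228) and the bolt on the left at (192,185). I'll crop these larger.

```bash
cat >> look.py <<'E'
def P(c):
    f=np.load(c+'.npz'); F=192/np.tan(np.radians(f['fovy'])/2)
    K=np.array([[F,0,f['cx']],[0,F,f['cy']],[0,0,1]]); return K,f['R'],f['t']
def proj(c,X):
    K,R,t=P(c); return cv2.projectPoints(np.array(X,float).reshape(-1,3),cv2.Rodrigues(R)[0],t,K,None)[0].reshape(-1,2)
def onz(c,uv,z):
    K,R,t=P(c); d=R.T@np.linalg.inv(K)@[uv[0],uv[1],1]; o=-R.T@t; return o+d*(z-o[2])/d[2]
def tri(us,ut):
    M=[K@np.c_[R,t] for K,R,t in (P('scene'),P('top'))]
    h=cv2.triangulatePoints(M[0],M[1],np.array(us,float),np.array(ut,float)).ravel(); return h[:3]/h[3]
E
python3 - <<'E'
from look import *
a=cv2.imread('pics/scene0.png')[115:345,170:320]; b=cv2.imread('pics/top0.png')[130:250,170:350]
A=cv2.resize(a,None,fx=2.6,fy=2.6,interpolation=cv2.INTER_CUBIC)
B=cv2.resize(b,None,fx=4.4,fy=4.4,interpolation=cv2.INTER_CUBIC)
cv2.imwrite('pics/sc.png',A); cv2.imwrite('pics/tc.png',B)
print('pole top',tri((352,200),(338,100)))
E
```

```text
pole top [ 0.66981604 -0.16386584  0.35486707]
```

View pics/sc.png

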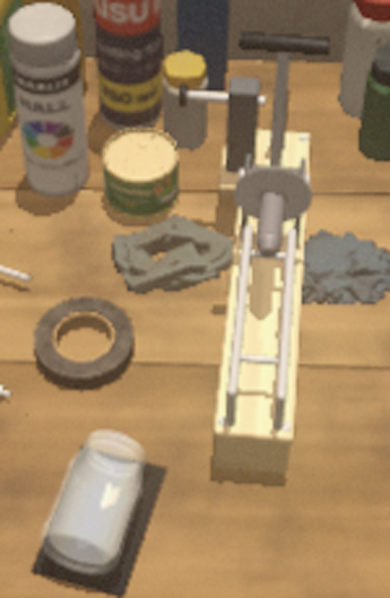

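View pics/tc.png

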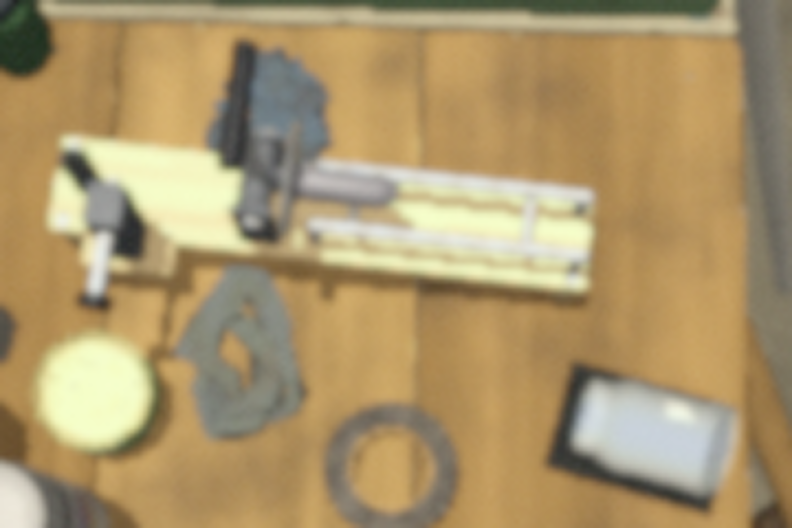

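The crops agree. In the top crop the rack runs from (55,180) at its +y end to (590,240) at the open cradle end, with the button at (93,300). The jar mouth points left and slightly up, towards the rack's +y. I'll fit the rack and jar poses to these points.

```bash
python3 - <<'E'
from look import *
from scipy.optimize import least_squares, minimize
from scipy.spatial.transform import Rotation as Ro
# local pts: y-end offset e
S=[(262.7,130.8),(296.2,132.3),(252.7,281.2),(282.7,284.2),(288.8,166.2),(273.8,210)]
T=[(225.7,140.2),(222.7,167.0),(184.1,160.7),(181.4,181.8),(304.8,173.2),(260.2,173.2)]
def L(e):
    s=[(-35,0,285),(35,0,285),(-32,e,62),(32,e,62),(32,e+355,62),(0,-87,135)]
    t=[(35,0,285),(-35,0,285),(32,e+355,62),(-32,e+355,62),(32,e,62),(0,-87,135)]
    return np.array(s)/1e3,np.array(t)/1e3
def W(p,X): return X@Ro.from_euler('z',p[2]).as_matrix().T+[p[0],p[1],0]
def res(p):
    s,t=L(p[3]); return np.r_[(proj('scene',W(p,s))-S).ravel(),(proj('top',W(p,t))-T).ravel()]
r=least_squares(res,[.55,-.1,0,-215],x_scale=[.1,.1,.1,100],loss='soft_l1')
p=r.x; print('rack',p.round(4)); print(res(p).round(1).reshape(-1,2).tolist())
print('button tri local',(tri((240.4,151.5),(191.1,198.2))-[p[0],p[1],0])@Ro.from_euler('z',p[2]).as_matrix())
# jar
ms={c:(grab(c),optics.masks_of('jar_mid',c)[0])[1] for c in('scene','top')}
th=np.linspace(0,2*np.pi,24)
def jm(q,c):
    pts=[]
    for s,rr in((-.0485,.0305),(-.045,.0315),(.02,.0315),(.03,.026),(.0485,.026)):
        pts.append(np.c_[rr*np.cos(th),np.full(24,s),rr*np.sin(th)])
    X=np.vstack(pts)@Ro.from_euler('z',q[2]).as_matrix().T+[q[0],q[1],.037]
    m=np.zeros((384*4,512*4),np.uint8); h=cv2.convexHull((proj(c,X)*4+2).round().astype(np.int32)); cv2.fillPoly(m,[h],1)
    return cv2.resize(m.astype(np.float32),(512,384),interpolation=cv2.INTER_AREA)
def cost(q,cs=('scene','top')):
    o=0
    for c in cs:
        a=jm(q,c); b=ms[c]['region']; o-=np.minimum(a,b).sum()/np.maximum(a,b).sum()
    return o
q0=np.r_[onz('top',(318,228),.037)[:2],-.3]; print(q0)
for cs in(('scene','top'),('scene',),('top',)):
    b=minimize(cost,q0,args=(cs,),method='Nelder-Mead',options=dict(initial_simplex=[q0,q0+[.01,0,0],q0+[0,.01,0],q0+[0,0,.2]],xatol=1e-4))
    print('jar',cs,b.x.round(4),b.fun)
    if len(cs)==2: q=b.x
for c in('scene','top'):
    im=grab(c)['frame'].copy()
    cn,_=cv2.findContours((jm(q,c)>.5).astype(np.uint8),0,2); cv2.drawContours(im,cn,-1,(0,0,255),1)
    cn,_=cv2.findContours(ms[c]['region'].astype(np.uint8),0,2); cv2.drawContours(im,cn,-1,(0,255,0),1)
    im=im[265:345,170:250] if c=='scene' else im[195:275,275:355]
    cv2.imwrite('pics/j'+c+'.png',cv2.resize(im,None,fx=4.8,fy=4.8,interpolation=0))
cv2.imwrite('pics/jj.png',np.hstack([cv2.imread('pics/jscene.png'),cv2.imread('pics/jtop.png')]))
for n,uv,z in(('tin',(191,218),.058),('tape',(258,236),.019)): print(n,onz('top',uv,z))
print('drawer trim',onz('top',(240,133),0.0), 'axis yaw jar->rack',p[2]-q[2])
np.save('rack.npy',p)
E
```

```text
rack [ 5.691000e-01  8.340000e-02 -8.210000e-02 -2.164477e+02]
[[-0.7, -0.3], [0.4, 0.5], [-0.1, 0.5], [0.9, 0.1], [0.1, -0.2], [-0.6, 2.4], [-0.2, -1.5], [-1.1, 1.0], [-0.3, -0.3], [-0.9, -0.1], [0.6, 0.3], [0.0, 0.0]]
button tri local [-0.0890482   0.08533546  0.14786787]
[ 0.42886908 -0.17487019 -0.3       ]
jar ('scene', 'top') [ 0.4281 -0.1737 -0.2388] -1.8466614484786987
jar ('scene',) [ 0.4275 -0.1732 -0.2388] -0.9300913214683533
jar ('top',) [ 0.4289 -0.1744 -0.2424] -0.9247561097145081
tin [0.44527406 0.18854498 0.058     ]
tape [ 0.40251481 -0.00281749  0.019     ]
drawer trim [0.72346629 0.06156488 0.        ] axis yaw jar->rack 0.15669557816190272
```

View pics/jj.png

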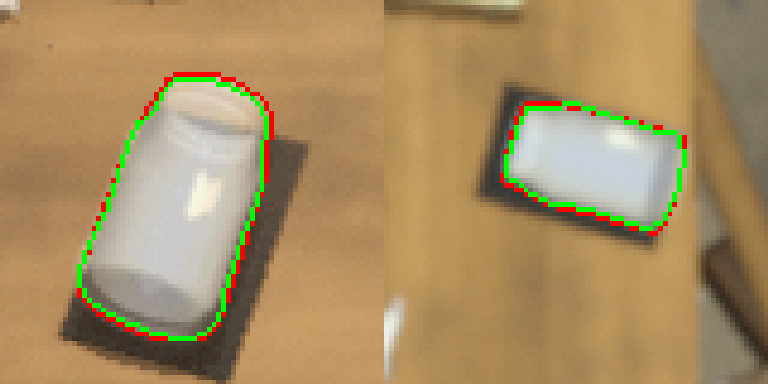

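The overlay shows the fitted outline (red) following the jar in both views, so the fits hold: rack (0.569, 0.083, yaw -0.082) and jar (0.428, -0.1735, yaw -0.24). I'll move above the jar's body next.

```bash
cat >> look.py <<'E'
def need(x,y,z,yaw):
    "tool-frame shift (cm) after turning, and turn wz, to the target with tool down"
    from scipy.spatial.transform import Rotation as Ro
    s=monitor.observe(); R=Ro.from_euler('xyz',s['tool_rot']); G=Ro.from_euler('xyz',[np.pi,0,yaw]); d=np.array([x,y,z])-s['position']
    print('t',round(float(s['clock']),2),'pos',np.round(s['position'],4),'rot',np.round(s['tool_rot'],3),'F',np.round(s['force'],1),'grip',round(float(s['grip_width']),4),round(float(s['finger_force']),1))
    print('turn rotvec',(R.inv()*G).as_rotvec().round(3),'shift before turn cm',(R.inv().apply(d)*100).round(2),'shift after turn cm',(G.inv().apply(d)*100).round(2))
def rk(x,y):
    p=np.load('rack.npy'); c,s=np.cos(p[2]),np.sin(p[2]); return p[0]+c*x-s*y,p[1]+s*x+c*y
E
python3 -m handwheel '[{"dx":4.3,"dy":-3.9,"wz":-0.1,"claw":100},{"dx":4.7,"dy":-3.4,"wz":-0.1},{"dx":5.0,"dy":-2.9,"wz":-0.15},{"dx":5.4,"dy":-2.1,"wz":-0.15},{"dx":5.6,"dy":-1.2,"wz":-0.15},{"dx":5.8,"dy":-0.4,"wz":-0.15},{"dx":5.8,"dy":0.5,"wz":-0.15},{"dx":5,"dy":1}]'
python3 -c "
from look import *
need(.4237,-.191,.12,1.332)"
```

```text
t 1.2 pos [ 0.1905 -0.5952  0.2313] rot [ 3.142 -0.     0.31 ] F [-0.  -0.4  0.3] grip 0.0853 0.0
turn rotvec [ 0.    -0.    -1.022] shift before turn cm [ 34.53 -31.39  11.13] shift after turn cm [44.79 13.09 11.13]schema error: expected keys dx, dy, dz, wx, wy, wz, claw
```

```bash

python3 -m handwheel '[{"dx":4.3,"dy":-3.9,"dz":0,"wx":0,"wy":0,"wz":-0.1,"claw":100},{"dx":4.7,"dy":-3.4,"dz":0,"wx":0,"wy":0,"wz":-0.1,"claw":100},{"dx":5.0,"dy":-2.9,"dz":0,"wx":0,"wy":0,"wz":-0.15,"claw":100},{"dx":5.4,"dy":-2.1,"dz":0,"wx":0,"wy":0,"wz":-0.15,"claw":100},{"dx":5.6,"dy":-1.2,"dz":0,"wx":0,"wy":0,"wz":-0.15,"claw":100},{"dx":5.8,"dy":-0.4,"dz":0,"wx":0,"wy":0,"wz":-0.15,"claw":100},{"dx":5.8,"dy":0.5,"dz":0,"wx":0,"wy":0,"wz":-0.15,"claw":100},{"dx":5,"dy":1,"dz":0,"wx":0,"wy":0,"wz":0,"claw":100}]'
python3 -c "
from look import *
need(.4237,-.191,.12,1.332)"
```

```text
clock: 2.2
position: [0.4244, -0.201, 0.2316]
tool_rot: [3.141, -0.0, 1.263]
force: [0.5, -1.4, -0.7]
grip_width: 0.0852
finger_force: 0.0
t 2.2 pos [ 0.4244 -0.201   0.2316] rot [ 3.141 -0.     1.263] F [ 0.5 -1.4 -0.7] grip 0.0852 0.0
turn rotvec [ 0.001 -0.    -0.069] shift before turn cm [ 0.93 -0.38 11.15] shift after turn cm [ 0.96 -0.3  11.16]
```

```bash

python3 -m handwheel '[{"dx":0.93,"dy":-0.38,"dz":5,"wx":0,"wy":0,"wz":-0.069,"claw":100},{"dx":0,"dy":0,"dz":6,"wx":0,"wy":0,"wz":0,"claw":100},{"dx":0,"dy":0,"dz":5,"wx":0,"wy":0,"wz":0,"claw":100},{"dx":0,"dy":0,"dz":3.4,"wx":0,"wy":0,"wz":0,"claw":100},{"dx":0,"dy":0,"dz":2,"wx":0,"wy":0,"wz":0,"claw":100},{"dx":0,"dy":0,"dz":0,"wx":0,"wy":0,"wz":0,"claw":100},{"dx":0,"dy":0,"dz":0,"wx":0,"wy":0,"wz":0,"claw":50},{"dx":0,"dy":0,"dz":0,"wx":0,"wy":0,"wz":0,"claw":50}]' 40
python3 -c "
from look import *
need(.4237,-.191,.018,1.332)"
```

```text
clock: 3.2
position: [0.4229, -0.1931, 0.0185]
tool_rot: [3.141, 0.0, 1.328]
force: [-4.4, 2.0, 12.7]
grip_width: 0.0611
finger_force: 40.3
t 3.2 pos [ 0.4229 -0.1931  0.0185] rot [3.141 0.    1.328] F [-4.4  2.  12.7] grip 0.0611 40.3
turn rotvec [ 0.001  0.    -0.004] shift before turn cm [0.22 0.03 0.05] shift after turn cm [0.22 0.03 0.05]
```

```bash

python3 -m handwheel '[{"dx":0,"dy":0,"dz":-1,"wx":0,"wy":0,"wz":0,"claw":50},{"dx":0,"dy":0,"dz":-3,"wx":0,"wy":0,"wz":0,"claw":50},{"dx":0,"dy":0,"dz":-5,"wx":0,"wy":0,"wz":0,"claw":50},{"dx":0,"dy":0,"dz":-5.5,"wx":0,"wy":0,"wz":0,"claw":50},{"dx":0,"dy":0,"dz":-3,"wx":0,"wy":0,"wz":0,"claw":50},{"dx":0,"dy":0,"dz":0,"wx":0,"wy":0,"wz":0,"claw":50}]'
python3 - <<'E'
from look import *
for y in (-.178,):
    x,Y=rk(0,y); need(x,Y,.17,1.489)
for c in('scene','top'): grab(c,'lift_'+c+'.png')
a=cv2.imread('pics/lift_scene.png')[200:380,160:340];b=cv2.imread('pics/lift_top.png')[130:290,250:430]
cv2.imwrite('pics/lift.png',np.hstack([cv2.resize(a,(390,390)),cv2.resize(b,(390,390))]))
E
```

```text
clock: 3.95
position: [0.4235, -0.1934, 0.1951]
tool_rot: [3.137, 0.001, 1.328]
force: [-0.7, -0.1, -3.4]
grip_width: 0.061
finger_force: 45.0
t 3.95 pos [ 0.4235 -0.1934  0.1951] rot [3.137e+00 1.000e-03 1.328e+00] F [-0.7 -0.1 -3.4] grip 0.061 45.0
turn rotvec [ 0.005  0.002 -0.161] shift before turn cm [12.8  10.32  2.54] shift after turn cm [10.98 12.25  2.51]
```

View pics/lift.png

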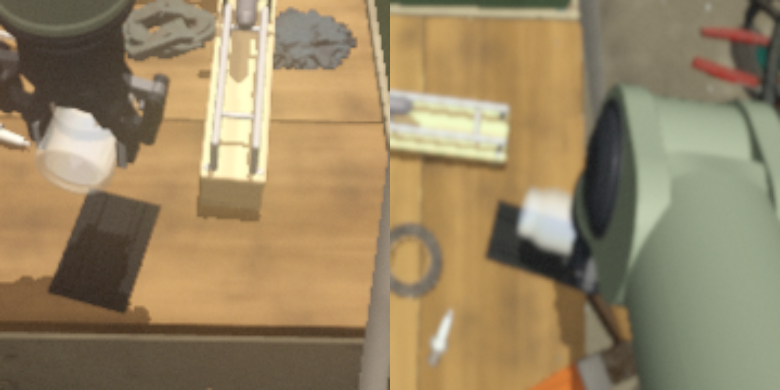

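The jar is held level in the gripper, clear of the mat, and its mouth points to +y. Before going over I'll check where the pole stands.

```bash
python3 - <<'E'
from look import *
X=tri((353,200),(338,100)); print(X,proj('scene',X),proj('top',X))
# pole line: plane intersection of its image lines in both views
def plane(c,a,b):
    K,R,t=P(c); M=K@np.c_[R,t]; l=np.cross([*a,1],[*b,1]); return M.T@l
p1=plane('scene',(353,200),(335,380)); p2=plane('top',(338,100),(346,180))
d=np.cross(p1[:3],p2[:3]); d/=np.linalg.norm(d); print('dir',d)
x,Y=rk(0,-.17); print(x,Y)
E
```

```text
[ 0.67087706 -0.16385263  0.35456024] [[354.12809669 199.55884392]] [[338.13682946 101.30465412]]
dir [ 0.05008113 -0.26007769 -0.96428807]
0.5551908092576899 -0.08599222100173542
```

```bash

python3 -m handwheel '[{"dx":0,"dy":3,"dz":0,"wx":0.005,"wy":0.002,"wz":-0.08,"claw":50},{"dx":2,"dy":3.1,"dz":0.5,"wx":0,"wy":0,"wz":-0.081,"claw":50},{"dx":4,"dy":3.1,"dz":1,"wx":0,"wy":0,"wz":0,"claw":50},{"dx":4,"dy":2,"dz":1,"wx":0,"wy":0,"wz":0,"claw":50},{"dx":1.7,"dy":1,"dz":0.5,"wx":0,"wy":0,"wz":0,"claw":50},{"dx":0,"dy":0,"dz":0,"wx":0,"wy":0,"wz":0,"claw":50}]'
python3 - <<'E'
from look import *
x,Y=rk(0,-.17); need(x,Y,.1165,1.489)
E
```

```text
clock: 4.8
position: [0.5539, -0.0921, 0.1608]
tool_rot: [-3.135, -0.003, 1.492]
force: [-0.2, -0.7, -3.0]
grip_width: 0.0613
finger_force: 45.1
t 4.8 pos [ 0.5539 -0.0921  0.1608] rot [-3.135e+00 -3.000e-03  1.492e+00] F [-0.2 -0.7 -3. ] grip 0.0613 45.1
turn rotvec [-0.007 -0.003  0.003] shift before turn cm [0.61 0.11 4.43] shift after turn cm [0.62 0.08 4.43]
```

```bash

python3 -m handwheel '[{"dx":0.6,"dy":0.1,"dz":1.5,"wx":-0.007,"wy":-0.003,"wz":0.003,"claw":50},{"dx":0,"dy":0,"dz":1.5,"wx":0,"wy":0,"wz":0,"claw":50},{"dx":0,"dy":0,"dz":0.8,"wx":0,"wy":0,"wz":0,"claw":50},{"dx":0,"dy":0,"dz":0.4,"wx":0,"wy":0,"wz":0,"claw":50},{"dx":0,"dy":0,"dz":0,"wx":0,"wy":0,"wz":0,"claw":50}]'
python3 - <<'E'
from look import *
x,Y=rk(0,-.17); need(x,Y,.1165,1.489)
f=grab('scene','cr.png')['frame'][110:290,180:330]; cv2.imwrite('pics/crc.png',cv2.resize(f,None,fx=3.3,fy=3.3,interpolation=2))
E
```

```text
clock: 5.42
position: [0.5556, -0.0877, 0.1201]
tool_rot: [3.14, 0.0, 1.487]
force: [-0.2, -0.1, -2.4]
grip_width: 0.0609
finger_force: 45.0
t 5.42 pos [ 0.5556 -0.0877  0.1201] rot [3.14  0.    1.487] F [-0.2 -0.1 -2.4] grip 0.0609 45.0
turn rotvec [ 0.002  0.    -0.002] shift before turn cm [ 0.17 -0.05  0.36] shift after turn cm [ 0.17 -0.05  0.36]
```

View pics/crc.png

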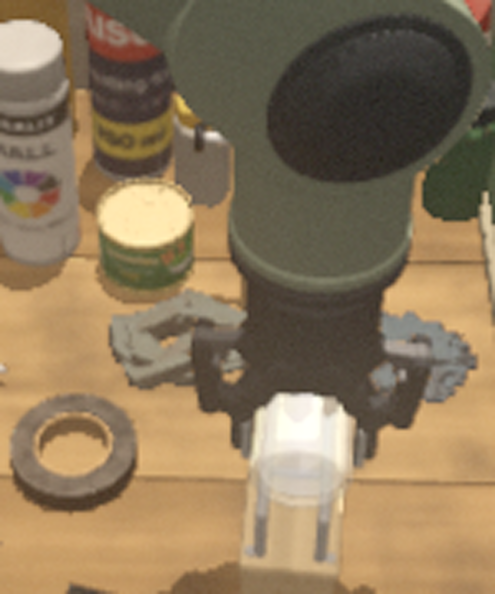

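The jar hangs centred over the two wires (base near (300,470), wires at 262 and 322). I'll lower it to contact.

```bash

python3 -m handwheel '[{"dx":0.1,"dy":-0.05,"dz":0.2,"wx":0,"wy":0,"wz":0,"claw":50},{"dx":0,"dy":0,"dz":0.1,"wx":0,"wy":0,"wz":0,"claw":50},{"dx":0,"dy":0,"dz":0,"wx":0,"wy":0,"wz":0,"claw":50}]'
python3 -m handwheel '[{"dx":0,"dy":0,"dz":0.1,"wx":0,"wy":0,"wz":0,"claw":50},{"dx":0,"dy":0,"dz":0,"wx":0,"wy":0,"wz":0,"claw":50}]'
```

```text
clock: 5.85
position: [0.5555, -0.0866, 0.1184]
tool_rot: [3.138, 0.001, 1.487]
force: [-7.2, -0.3, 19.3]
grip_width: 0.0609
finger_force: 47.3
clock: 6.1
position: [0.5555, -0.0867, 0.1182]
tool_rot: [3.138, 0.002, 1.486]
force: [-13.8, -0.8, 34.9]
grip_width: 0.0611
finger_force: 49.1
```

```bash

python3 -m handwheel '[{"dx":0,"dy":-0.05,"dz":-0.2,"wx":0,"wy":0,"wz":0,"claw":50},{"dx":0,"dy":0,"dz":0,"wx":0,"wy":0,"wz":0,"claw":95},{"dx":0,"dy":0,"dz":0,"wx":0,"wy":0,"wz":0,"claw":95},{"dx":0,"dy":0,"dz":0,"wx":0,"wy":0,"wz":0,"claw":95}]' 20
python3 -m handwheel '[{"dx":0,"dy":0,"dz":0,"wx":0,"wy":0,"wz":0,"claw":50},{"dx":0,"dy":0,"dz":0,"wx":0,"wy":0,"wz":0,"claw":50},{"dx":0,"dy":0,"dz":0,"wx":0,"wy":0,"wz":0,"claw":50}]' 25
python3 - <<'E'
from look import *
x,Y=rk(0,-.0705-.020); need(x,Y,.118,1.489)
E
```

```text
clock: 6.6
position: [0.5547, -0.0864, 0.118]
tool_rot: [3.139, 0.0, 1.487]
force: [0.9, 0.4, -0.9]
grip_width: 0.0811
finger_force: 0.0
clock: 6.98
position: [0.5533, -0.0863, 0.118]
tool_rot: [-3.141, 0.001, 1.487]
force: [-10.1, 1.8, 9.6]
grip_width: 0.0614
finger_force: 24.9
t 6.97 pos [ 0.5533 -0.0863  0.118 ] rot [-3.141e+00  1.000e-03  1.487e+00] F [-10.1   1.8   9.6] grip 0.0614 24.9
turn rotvec [-0.001  0.001 -0.002] shift before turn cm [ 7.99  0.17 -0.  ] shift after turn cm [7.99 0.19 0.  ]
```

```bash

python3 -m handwheel '[{"dx":0,"dy":-0.2,"dz":-0.05,"wx":0,"wy":0,"wz":0,"claw":50},{"dx":1,"dy":0,"dz":0,"wx":0,"wy":0,"wz":0,"claw":50},{"dx":1,"dy":0,"dz":0,"wx":0,"wy":0,"wz":0,"claw":50},{"dx":0,"dy":0,"dz":0,"wx":0,"wy":0,"wz":0,"claw":50}]'
python3 - <<'E'
from look import *
x,Y=rk(0,-.0705-.020); need(x,Y,.118,1.489)
E
```

```text
clock: 7.48
position: [0.5546, -0.0649, 0.1186]
tool_rot: [3.139, -0.0, 1.489]
force: [-0.4, -0.2, -1.4]
grip_width: 0.0613
finger_force: 27.8
t 7.47 pos [ 0.5546 -0.0649  0.1186] rot [ 3.139 -0.     1.489] F [-0.4 -0.2 -1.4] grip 0.0613 27.8
turn rotvec [ 0.002 -0.    -0.   ] shift before turn cm [5.85 0.23 0.06] shift after turn cm [5.85 0.24 0.06]
```

```bash

python3 -m handwheel '[{"dx":1,"dy":0,"dz":0,"wx":0,"wy":0,"wz":0,"claw":50},{"dx":1,"dy":0,"dz":0,"wx":0,"wy":0,"wz":0,"claw":50},{"dx":1,"dy":0,"dz":0,"wx":0,"wy":0,"wz":0,"claw":50},{"dx":1,"dy":0,"dz":0,"wx":0,"wy":0,"wz":0,"claw":50},{"dx":0.8,"dy":0,"dz":0,"wx":0,"wy":0,"wz":0,"claw":50},{"dx":0,"dy":0,"dz":0,"wx":0,"wy":0,"wz":0,"claw":50}]'
python3 -m handwheel '[{"dx":0.3,"dy":0,"dz":0,"wx":0,"wy":0,"wz":0,"claw":50},{"dx":0.3,"dy":0,"dz":0,"wx":0,"wy":0,"wz":0,"claw":50},{"dx":0,"dy":0,"dz":0,"wx":0,"wy":0,"wz":0,"claw":50}]'
python3 - <<'E'
from look import *
x,Y=rk(0,-.0705-.020); need(x,Y,.118,1.489)
E
```

```text
clock: 8.22
position: [0.5585, -0.0177, 0.1186]
tool_rot: [3.139, 0.0, 1.488]
force: [-0.4, -0.3, -2.2]
grip_width: 0.0616
finger_force: 27.8
clock: 8.6
position: [0.559, -0.0123, 0.1186]
tool_rot: [3.139, 0.0, 1.487]
force: [0.4, -0.5, -2.4]
grip_width: 0.0616
finger_force: 27.8
t 8.6 pos [ 0.559  -0.0123  0.1186] rot [3.139 0.    1.487] F [ 0.4 -0.5 -2.4] grip 0.0616 27.8
turn rotvec [ 0.002  0.    -0.002] shift before turn cm [0.58 0.23 0.06] shift after turn cm [0.58 0.23 0.06]
```

```bash

python3 -m handwheel '[{"dx":0.3,"dy":0,"dz":0,"wx":0,"wy":0,"wz":0,"claw":50},{"dx":0.2,"dy":0,"dz":0,"wx":0,"wy":0,"wz":0,"claw":50},{"dx":0,"dy":0,"dz":0,"wx":0,"wy":0,"wz":0,"claw":50}]'
python3 -m handwheel '[{"dx":0.2,"dy":0,"dz":0,"wx":0,"wy":0,"wz":0,"claw":50},{"dx":0,"dy":0,"dz":0,"wx":0,"wy":0,"wz":0,"claw":50}]'
python3 -m handwheel '[{"dx":0.2,"dy":0,"dz":0,"wx":0,"wy":0,"wz":0,"claw":50},{"dx":0,"dy":0,"dz":0,"wx":0,"wy":0,"wz":0,"claw":50}]'
```

```text
clock: 8.98
position: [0.5594, -0.0073, 0.1186]
tool_rot: [3.139, 0.0, 1.487]
force: [-0.1, -0.4, -2.4]
grip_width: 0.0615
finger_force: 27.8
clock: 9.22
position: [0.5595, -0.0053, 0.1186]
tool_rot: [3.139, 0.0, 1.487]
force: [0.1, 0.8, -1.5]
grip_width: 0.0614
finger_force: 27.8
clock: 9.48
position: [0.5596, -0.0045, 0.1186]
tool_rot: [3.14, 0.002, 1.486]
force: [0.2, -5.7, -1.5]
grip_width: 0.0613
finger_force: 27.9
```

```bash

python3 -m handwheel '[{"dx":0.2,"dy":0,"dz":0,"wx":0,"wy":0,"wz":0,"claw":50},{"dx":0.1,"dy":0,"dz":0,"wx":0,"wy":0,"wz":0,"claw":50},{"dx":0,"dy":0,"dz":0,"wx":0,"wy":0,"wz":0,"claw":50}]'
python3 -m handwheel '[{"dx":-0.2,"dy":0,"dz":0.05,"wx":0,"wy":0,"wz":0,"claw":50},{"dx":0,"dy":0,"dz":0,"wx":0,"wy":0,"wz":0,"claw":95},{"dx":0,"dy":0,"dz":0,"wx":0,"wy":0,"wz":0,"claw":95},{"dx":0,"dy":0,"dz":0,"wx":0,"wy":0,"wz":0,"claw":95}]' 20
python3 -m handwheel '[{"dx":-0.5,"dy":0,"dz":-2,"wx":0,"wy":0,"wz":0,"claw":95},{"dx":-1,"dy":0,"dz":-5,"wx":0,"wy":0,"wz":0,"claw":95},{"dx":-2,"dy":0,"dz":-5.5,"wx":0,"wy":0,"wz":0,"claw":95},{"dx":-4,"dy":0,"dz":-4,"wx":0,"wy":0,"wz":0,"claw":95},{"dx":-4,"dy":0,"dz":-4,"wx":0,"wy":0,"wz":0,"claw":95},{"dx":-4,"dy":0,"dz":-2,"wx":0,"wy":0,"wz":0,"claw":95},{"dx":0,"dy":0,"dz":0,"wx":0,"wy":0,"wz":0,"claw":95}]'
python3 - <<'E'
from look import *
x,Y=rk(-.02,0); need(x,Y,.340,1.489)
f=grab('scene','h.png')['frame'][110:290,180:330]; g=grab('top','ht.png')['frame'][120:240,170:350]
cv2.imwrite('pics/hc.png',np.hstack([cv2.resize(f,(400,480)),cv2.copyMakeBorder(cv2.resize(g,(400,267)),0,213,0,0,0)]))
E
```

```text
clock: 9.85
position: [0.5595, -0.0042, 0.1185]
tool_rot: [3.14, 0.005, 1.484]
force: [-2.0, -19.4, 1.4]
grip_width: 0.0613
finger_force: 28.2
clock: 10.35
position: [0.5599, -0.0022, 0.1182]
tool_rot: [3.139, 0.0, 1.487]
force: [0.0, -0.2, 0.7]
grip_width: 0.0815
finger_force: 0.0
clock: 11.22
position: [0.5462, -0.1599, 0.3444]
tool_rot: [3.137, 0.002, 1.482]
force: [1.0, 0.1, -0.7]
grip_width: 0.081
finger_force: 0.0
t 11.22 pos [ 0.5462 -0.1599  0.3444] rot [3.137e+00 2.000e-03 1.482e+00] F [ 1.   0.1 -0.7] grip 0.081 0.0
turn rotvec [ 0.004  0.002 -0.007] shift before turn cm [24.43 -1.87  0.39] shift after turn cm [24.44 -1.71  0.44]
```

View pics/hc.png

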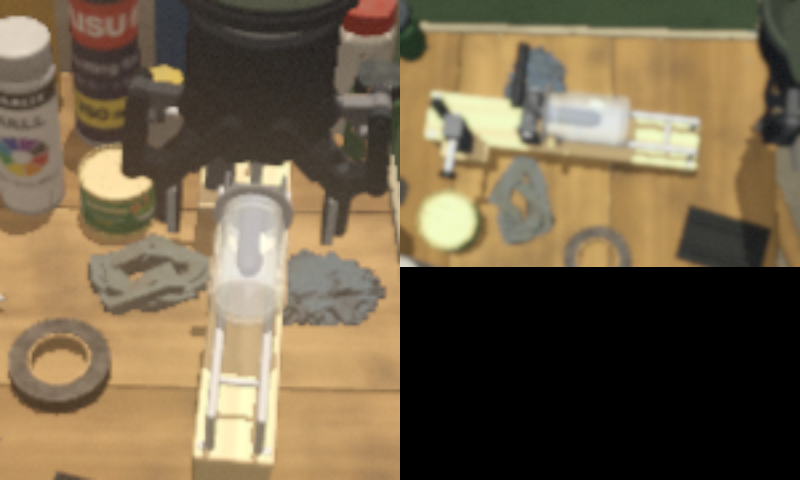

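The jar sits on the peg with its rim against the seat disc (base near (248,310) in the scene crop). The handle is free at (522,75) in the top crop. Next is the handle.

```bash

python3 -c "
from look import *
print(monitor.observe()['qpos'])"
python3 -m handwheel '[{"dx":3,"dy":0,"dz":0,"wx":0,"wy":0,"wz":0.17,"claw":95},{"dx":0,"dy":0,"dz":0,"wx":0,"wy":0,"wz":0.17,"claw":95},{"dx":0,"dy":0,"dz":0,"wx":0,"wy":0,"wz":0.17,"claw":95}]'
python3 - <<'E'
from look import *
print(monitor.observe()['qpos'])
x,Y=rk(-.02,0); need(x-.002,Y,.340,-.082)
E
```

```text
[ 0.52263466  0.36062805 -0.47331578  1.58857393  0.17145203  1.23171096
 -0.06562945]
clock: 11.7
position: [0.5488, -0.1251, 0.3425]
tool_rot: [3.141, -0.001, 0.974]
force: [-0.2, 0.0, -0.8]
grip_width: 0.0811
finger_force: 0.0
[ 0.40811574  0.3420783  -0.38823027  1.60525946  0.13555151  1.2196785
 -0.60336086]
t 11.7 pos [ 0.5488 -0.1251  0.3425] rot [ 3.141e+00 -1.000e-03  9.740e-01] F [-0.2  0.  -0.8] grip 0.0811 0.0
turn rotvec [ 1.000e-03 -1.000e-03  1.056e+00] shift before turn cm [ 17.29 -11.94   0.25] shift after turn cm [ -1.88 -20.93   0.25]
```

```bash

python3 -m handwheel '[{"dx":0,"dy":0,"dz":0,"wx":0,"wy":0,"wz":-0.18,"claw":95},{"dx":0,"dy":0,"dz":0,"wx":0,"wy":0,"wz":-0.18,"claw":95},{"dx":0,"dy":0,"dz":0,"wx":0,"wy":0,"wz":-0.18,"claw":95},{"dx":0,"dy":0,"dz":0,"wx":0,"wy":0,"wz":-0.18,"claw":95},{"dx":0,"dy":0,"dz":0,"wx":0,"wy":0,"wz":-0.18,"claw":95},{"dx":0,"dy":0,"dz":0,"wx":0,"wy":0,"wz":-0.18,"claw":95},{"dx":0,"dy":0,"dz":0,"wx":0,"wy":0,"wz":-0.18,"claw":95},{"dx":0,"dy":0,"dz":0,"wx":0,"wy":0,"wz":-0.18,"claw":95}]'
python3 -m handwheel '[{"dx":0,"dy":0,"dz":0,"wx":0,"wy":0,"wz":-0.18,"claw":95},{"dx":0,"dy":0,"dz":0,"wx":0,"wy":0,"wz":-0.18,"claw":95},{"dx":0,"dy":0,"dz":0,"wx":0,"wy":0,"wz":-0.18,"claw":95},{"dx":0,"dy":0,"dz":0,"wx":0,"wy":0,"wz":-0.1,"claw":95}]'
python3 - <<'E'
from look import *
print(monitor.observe()['qpos'])
x,Y=rk(-.02,0); need(x-.002,Y,.340,3.06)
E
```

```text
clock: 12.7
position: [0.5487, -0.1253, 0.3426]
tool_rot: [3.141, 0.001, 2.425]
force: [0.2, -0.4, -0.1]
grip_width: 0.0813
finger_force: 0.0
clock: 13.2
position: [0.5487, -0.1254, 0.3425]
tool_rot: [3.141, 0.001, 3.064]
force: [-0.0, -0.7, 0.2]
grip_width: 0.0814
finger_force: 0.0
[ 0.69429866  0.41111187 -0.8009498   1.59083104  0.30515946  1.2683804
  1.33650515]
t 13.2 pos [ 0.5487 -0.1254  0.3425] rot [3.141e+00 1.000e-03 3.064e+00] F [-0.  -0.7  0.2] grip 0.0814 0.0
turn rotvec [0.    0.001 0.004] shift before turn cm [ 1.8  20.97  0.26] shift after turn cm [ 1.87 20.97  0.25]
```

```bash

python3 -m handwheel '[{"dx":0.4,"dy":5,"dz":0,"wx":0,"wy":0,"wz":0,"claw":95},{"dx":0.5,"dy":5.5,"dz":0,"wx":0,"wy":0,"wz":0,"claw":95},{"dx":0.5,"dy":5.5,"dz":0,"wx":0,"wy":0,"wz":0,"claw":95},{"dx":0.4,"dy":5,"dz":0,"wx":0,"wy":0,"wz":0,"claw":95},{"dx":0,"dy":0,"dz":0,"wx":0,"wy":0,"wz":0,"claw":95}]'
python3 - <<'E'
from look import *
x,Y=rk(-.02,0); need(x-.002,Y,.266,3.06)
f=grab('scene','p.png')['frame'][70:220,200:350]; g=grab('top','pt.png')['frame'][100:220,170:320]
cv2.imwrite('pics/pc.png',np.hstack([cv2.resize(f,(400,400)),cv2.copyMakeBorder(cv2.resize(g,(400,320)),0,80,0,0,0)]))
E
```

```text
clock: 13.82
position: [0.5474, 0.0894, 0.3428]
tool_rot: [3.14, 0.001, 3.065]
force: [-0.4, 0.1, -0.2]
grip_width: 0.0811
finger_force: 0.0
t 13.82 pos [0.5474 0.0894 0.3428] rot [3.140e+00 1.000e-03 3.065e+00] F [-0.4  0.1 -0.2] grip 0.0811 0.0
turn rotvec [0.001 0.001 0.005] shift before turn cm [ 0.   -0.45  7.68] shift after turn cm [-0.01 -0.44  7.68]
```

View pics/pc.png

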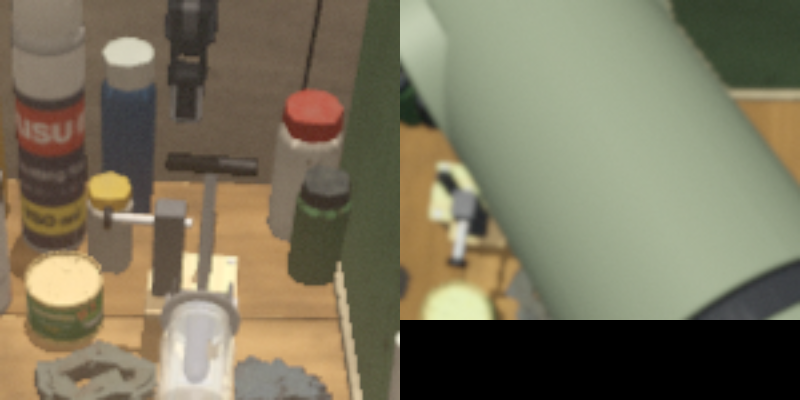

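The gripper hangs above the left half of the bar (fingertip (188,118), bar 165–258, lever at 210), which is the side I wanted. I'll go down and pinch.

```bash

python3 -m handwheel '[{"dx":0,"dy":-0.4,"dz":2.5,"wx":0,"wy":0,"wz":0.005,"claw":95},{"dx":0,"dy":0,"dz":3,"wx":0,"wy":0,"wz":0,"claw":95},{"dx":0,"dy":0,"dz":2,"wx":0,"wy":0,"wz":0,"claw":70},{"dx":0,"dy":0,"dz":0,"wx":0,"wy":0,"wz":0,"claw":40},{"dx":0,"dy":0,"dz":0,"wx":0,"wy":0,"wz":0,"claw":25},{"dx":0,"dy":0,"dz":0,"wx":0,"wy":0,"wz":0,"claw":8},{"dx":0,"dy":0,"dz":0,"wx":0,"wy":0,"wz":0,"claw":8},{"dx":0,"dy":0,"dz":0,"wx":0,"wy":0,"wz":0,"claw":8}]' 20
python3 - <<'E'
from look import *
x,Y=rk(-.02,0); need(x-.002,Y,.266,3.06)
f=optics.grab_frame('top'); 
for y,z,a in [(150*np.sin(t),135+150*np.cos(t),t) for t in np.linspace(0,np.pi/2,13)]: print(round(y,1),round(z-19,1),end=' | ')
E
```

```text
clock: 14.92
position: [0.5491, 0.0836, 0.2694]
tool_rot: [3.136, 0.005, 3.055]
force: [4.3, 21.1, -4.2]
grip_width: 0.0126
finger_force: 23.6
t 14.93 pos [0.5491 0.0836 0.2694] rot [3.136 0.005 3.055] F [ 4.3 21.1 -4.2] grip 0.0126 23.6
turn rotvec [ 0.005  0.005 -0.005] shift before turn cm [0.21 0.13 0.34] shift after turn cm [0.21 0.13 0.34]
0.0 266.0 | 19.6 264.7 | 38.8 260.9 | 57.4 254.6 | 75.0 245.9 | 91.3 235.0 | 106.1 222.1 | 119.0 207.3 | 129.9 191.0 | 138.6 173.4 | 144.9 154.8 | 148.7 135.6 | 150.0 116.0 |
```

```bash

python3 -m handwheel '[{"dx":0,"dy":1.0,"dz":0.03,"wx":0,"wy":0,"wz":0,"claw":8},{"dx":0,"dy":1.0,"dz":0.1,"wx":0,"wy":0,"wz":0,"claw":8},{"dx":0,"dy":0.97,"dz":0.16,"wx":0,"wy":0,"wz":0,"claw":8},{"dx":0,"dy":0.95,"dz":0.22,"wx":0,"wy":0,"wz":0,"claw":8},{"dx":0,"dy":0.94,"dz":0.28,"wx":0,"wy":0,"wz":0,"claw":8},{"dx":0,"dy":0.92,"dz":0.35,"wx":0,"wy":0,"wz":0,"claw":8}]'
python3 - <<'E'
from look import *
x,Y=rk(-.02,.0574); need(x-.002,Y,.258,3.06)
E
```

```text
clock: 15.72
position: [0.554, 0.1377, 0.257]
tool_rot: [-3.141, 0.003, 3.051]
force: [-0.7, -3.3, 1.6]
grip_width: 0.0128
finger_force: 25.1
t 15.72 pos [0.554  0.1377 0.257 ] rot [-3.141e+00  3.000e-03  3.051e+00] F [-0.7 -3.3  1.6] grip 0.0128 25.1
turn rotvec [-0.001  0.003 -0.009] shift before turn cm [ 0.25  0.44 -0.1 ] shift after turn cm [ 0.24  0.44 -0.1 ]
```

```bash

python3 -m handwheel '[{"dx":0,"dy":0.9,"dz":0.4,"wx":0,"wy":0,"wz":0,"claw":8},{"dx":0,"dy":0.86,"dz":0.47,"wx":0,"wy":0,"wz":0,"claw":8},{"dx":0,"dy":0.84,"dz":0.52,"wx":0,"wy":0,"wz":0,"claw":8},{"dx":0,"dy":0.79,"dz":0.57,"wx":0,"wy":0,"wz":0,"claw":8},{"dx":0,"dy":0.76,"dz":0.62,"wx":0,"wy":0,"wz":0,"claw":8},{"dx":0,"dy":0.72,"dz":0.67,"wx":0,"wy":0,"wz":0,"claw":8}]'
python3 - <<'E'
from look import *
x,Y=rk(-.02,.1061); need(x-.002,Y,.2254,3.06)
E
```

```text
clock: 16.48
position: [0.5582, 0.1865, 0.2237]
tool_rot: [-3.141, 0.002, 3.052]
force: [0.0, -0.5, 4.7]
grip_width: 0.0132
finger_force: 26.8
t 16.48 pos [0.5582 0.1865 0.2237] rot [-3.141e+00  2.000e-03  3.052e+00] F [ 0.  -0.5  4.7] grip 0.0132 26.8
turn rotvec [-0.     0.002 -0.008] shift before turn cm [ 0.27  0.41 -0.17] shift after turn cm [ 0.27  0.42 -0.17]
```

```bash

python3 -m handwheel '[{"dx":0,"dy":0.72,"dz":0.72,"wx":0,"wy":0,"wz":0,"claw":8},{"dx":0,"dy":0.65,"dz":0.76,"wx":0,"wy":0,"wz":0,"claw":8},{"dx":0,"dy":0.6,"dz":0.8,"wx":0,"wy":0,"wz":0,"claw":8},{"dx":0,"dy":0.53,"dz":0.83,"wx":0,"wy":0,"wz":0,"claw":8},{"dx":0,"dy":0.47,"dz":0.87,"wx":0,"wy":0,"wz":0,"claw":8},{"dx":0,"dy":0.4,"dz":0.89,"wx":0,"wy":0,"wz":0,"claw":8}]'
python3 - <<'E'
from look import *
x,Y=rk(-.02,.1386); need(x-.002,Y,.1768,3.06)
E
```

```text
clock: 17.23
position: [0.5612, 0.2199, 0.1748]
tool_rot: [-3.142, 0.002, 3.052]
force: [-0.3, -0.1, 2.7]
grip_width: 0.0132
finger_force: 28.0
t 17.23 pos [0.5612 0.2199 0.1748] rot [-3.142e+00  2.000e-03  3.052e+00] F [-0.3 -0.1  2.7] grip 0.0132 28.0
turn rotvec [-0.     0.002 -0.008] shift before turn cm [ 0.3   0.31 -0.2 ] shift after turn cm [ 0.29  0.31 -0.2 ]
```

```bash

python3 -m handwheel '[{"dx":0,"dy":0.37,"dz":0.92,"wx":0,"wy":0,"wz":0,"claw":8},{"dx":0,"dy":0.3,"dz":0.94,"wx":0,"wy":0,"wz":0,"claw":8},{"dx":0,"dy":0.22,"dz":0.95,"wx":0,"wy":0,"wz":0,"claw":8},{"dx":0,"dy":0.16,"dz":0.97,"wx":0,"wy":0,"wz":0,"claw":8},{"dx":0,"dy":0.1,"dz":0.98,"wx":0,"wy":0,"wz":0,"claw":8},{"dx":0,"dy":0,"dz":0.4,"wx":0,"wy":0,"wz":0,"claw":8},{"dx":0,"dy":0,"dz":0,"wx":0,"wy":0,"wz":0,"claw":8}]'
python3 -m handwheel '[{"dx":0,"dy":0,"dz":0.3,"wx":0,"wy":0,"wz":0,"claw":8},{"dx":0,"dy":0,"dz":0,"wx":0,"wy":0,"wz":0,"claw":8}]'
```

```text
clock: 18.1
position: [0.5624, 0.2329, 0.1236]
tool_rot: [3.139, 0.003, 3.053]
force: [0.5, 10.8, 2.3]
grip_width: 0.013
finger_force: 29.4
clock: 18.35
position: [0.5624, 0.2332, 0.1208]
tool_rot: [3.138, 0.003, 3.053]
force: [0.6, 12.7, 1.6]
grip_width: 0.0132
finger_force: 29.4
```

```bash

python3 -m handwheel '[{"dx":0,"dy":-0.05,"dz":0.2,"wx":0,"wy":0,"wz":0,"claw":8},{"dx":0,"dy":0,"dz":0,"wx":0,"wy":0,"wz":0,"claw":8}]'
python3 -m handwheel '[{"dx":0,"dy":0,"dz":0.15,"wx":0,"wy":0,"wz":0,"claw":8},{"dx":0,"dy":0,"dz":0,"wx":0,"wy":0,"wz":0,"claw":8}]'
```

```text
clock: 18.6
position: [0.5624, 0.2333, 0.119]
tool_rot: [3.137, 0.003, 3.054]
force: [1.1, 16.0, 2.2]
grip_width: 0.013
finger_force: 29.6
clock: 18.85
position: [0.5624, 0.2334, 0.1175]
tool_rot: [3.137, 0.003, 3.054]
force: [1.4, 16.3, 1.4]
grip_width: 0.0129
finger_force: 29.6
```

```bash

python3 -m handwheel '[{"dx":0,"dy":0.1,"dz":0.2,"wx":0,"wy":0,"wz":0,"claw":8},{"dx":0,"dy":0,"dz":0,"wx":0,"wy":0,"wz":0,"claw":8}]'
python3 -m handwheel '[{"dx":0,"dy":0,"dz":0.2,"wx":0,"wy":0,"wz":0,"claw":8},{"dx":0,"dy":0,"dz":0,"wx":0,"wy":0,"wz":0,"claw":8}]'
python3 - <<'E'
from look import *
f=grab('scene','q.png')['frame'][70:220,200:350]; g=grab('top','qt.png')['frame'][100:220,150:300]
cv2.imwrite('pics/qc.png',np.hstack([cv2.resize(f,(400,400)),cv2.copyMakeBorder(cv2.resize(g,(400,320)),0,80,0,0,0)]))
E
```

```text
clock: 19.1
position: [0.5625, 0.2335, 0.1152]
tool_rot: [3.139, 0.003, 3.053]
force: [0.4, 12.0, 0.6]
grip_width: 0.013
finger_force: 29.4
clock: 19.35
position: [0.5625, 0.2336, 0.1132]
tool_rot: [3.138, 0.003, 3.053]
force: [-0.4, 12.2, 0.1]
grip_width: 0.0131
finger_force: 29.6
```

View pics/qc.png

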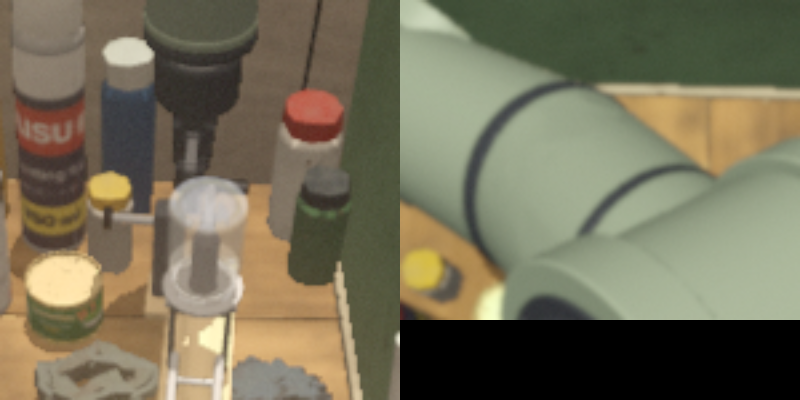

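The jar is upright on the peg, upside down, near (207,240). I'll press on down until the stop can be felt.

```bash

python3 -m handwheel '[{"dx":0,"dy":0.1,"dz":0.2,"wx":0,"wy":0,"wz":0,"claw":8},{"dx":0,"dy":0,"dz":0,"wx":0,"wy":0,"wz":0,"claw":8}]'
python3 -m handwheel '[{"dx":0,"dy":0,"dz":0.3,"wx":0,"wy":0,"wz":0,"claw":8},{"dx":0,"dy":0,"dz":0,"wx":0,"wy":0,"wz":0,"claw":8}]'
python3 -m handwheel '[{"dx":0,"dy":0,"dz":0.3,"wx":0,"wy":0,"wz":0,"claw":8},{"dx":0,"dy":0,"dz":0,"wx":0,"wy":0,"wz":0,"claw":8}]'
```

```text
clock: 19.7
position: [0.5624, 0.2337, 0.111]
tool_rot: [3.14, 0.002, 3.053]
force: [-0.1, 8.3, 0.3]
grip_width: 0.013
finger_force: 29.5
clock: 19.95
position: [0.5625, 0.2337, 0.1084]
tool_rot: [3.14, 0.003, 3.053]
force: [-1.3, 7.4, 5.7]
grip_width: 0.0133
finger_force: 30.0
clock: 20.2
position: [0.5632, 0.2337, 0.1066]
tool_rot: [3.14, 0.004, 3.052]
force: [-4.3, 2.5, 23.5]
grip_width: 0.0129
finger_force: 32.0
```

```bash

python3 -m handwheel '[{"dx":0,"dy":0,"dz":-0.15,"wx":0,"wy":0,"wz":0,"claw":8},{"dx":0,"dy":0,"dz":0,"wx":0,"wy":0,"wz":0,"claw":25},{"dx":0,"dy":0,"dz":0,"wx":0,"wy":0,"wz":0,"claw":25},{"dx":0,"dy":0,"dz":0,"wx":0,"wy":0,"wz":0,"claw":25}]'
python3 -m handwheel '[{"dx":0,"dy":0,"dz":-1,"wx":0,"wy":0,"wz":0,"claw":25},{"dx":0,"dy":0,"dz":-3,"wx":0,"wy":0,"wz":0,"claw":25},{"dx":0,"dy":0,"dz":-5,"wx":0,"wy":0,"wz":0,"claw":25},{"dx":0,"dy":0,"dz":-5,"wx":0,"wy":0,"wz":0,"claw":10},{"dx":0,"dy":0,"dz":0,"wx":0,"wy":0,"wz":0,"claw":0}]'
python3 - <<'E'
from look import *
x,Y=rk(-.120,.085); need(x,Y,.25,3.06)
f=grab('scene','r.png')['frame'][70:220,200:350]; g=grab('top','rt.png')['frame'][100:220,150:300]
cv2.imwrite('pics/rc.png',np.hstack([cv2.resize(f,(400,400),interpolation=2),cv2.copyMakeBorder(cv2.resize(g,(400,320)),0,80,0,0,0)]))
E
```

```text
clock: 20.7
position: [0.5625, 0.232, 0.1064]
tool_rot: [-3.141, 0.002, 3.052]
force: [0.1, -0.4, -0.6]
grip_width: 0.0213
finger_force: 0.0
clock: 21.32
position: [0.5634, 0.2333, 0.2511]
tool_rot: [3.139, 0.008, 3.052]
force: [-0.4, 0.4, -1.5]
grip_width: 0.0003
finger_force: 0.0
t 21.32 pos [0.5634 0.2333 0.2511] rot [3.139 0.008 3.052] F [-0.4  0.4 -1.5] grip 0.0003 0.0
turn rotvec [ 0.002  0.008 -0.008] shift before turn cm [10.15 -6.47  0.02] shift after turn cm [10.2  -6.39  0.11]
```

View pics/rc.png

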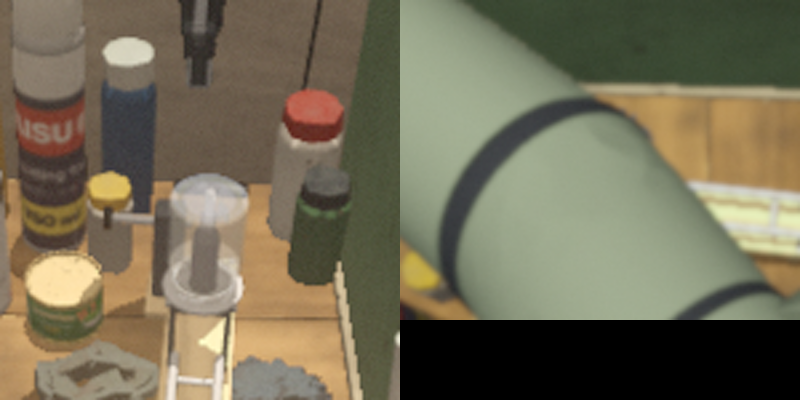

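The jar is still upright on the peg (207,240), the lever is down and the gripper is clear. That was my eleventh picture view, one over the limit of ten, so I'll use numbers only from here. Next is the bolt.

```bash

python3 -m handwheel '[{"dx":4,"dy":0,"dz":0,"wx":0,"wy":0.008,"wz":-0.008,"claw":0},{"dx":4,"dy":-2,"dz":0,"wx":0,"wy":0,"wz":0,"claw":0},{"dx":2.7,"dy":-4,"dz":0,"wx":0,"wy":0,"wz":0,"claw":0},{"dx":0,"dy":0,"dz":0,"wx":0,"wy":0,"wz":0,"claw":0}]' 
python3 - <<'E'
from look import *
x,Y=rk(-.125,.089); need(x,Y,.14,3.06)
print('yellow cap',tri((241,139),(160,202)))
for c in('scene',):
    grab(c,'b.png')
    for m in optics.masks_of('bolt_button',c)[:2]: print(c,round(m['p'],2),m['rect'])
    for m in optics.masks_of('jar_mid',c)[:1]: print('jar',round(m['p'],2),m['rect'])
p=np.load('rack.npy'); 
for y,z in((0,.157),(0,.254)): X,Y=rk(0,y); print(proj('scene',[X,Y,z]))
E
```

```text
clock: 21.92
position: [0.4491, 0.1789, 0.2465]
tool_rot: [-3.138, -0.007, 3.058]
force: [0.1, 0.3, -0.6]
grip_width: 0.0
finger_force: 0.0
t 21.93 pos [0.4491 0.1789 0.2465] rot [-3.138 -0.007  3.058] F [ 0.1  0.3 -0.6] grip 0.0 0.0
turn rotvec [-0.003 -0.007 -0.002] shift before turn cm [-0.31  0.41 10.65] shift after turn cm [-0.24  0.37 10.65]
yellow cap [0.48460342 0.26707803 0.10914413]
jar 0.57 [262.6, 132.7, 32.0, 53.2]
[[275.84605141 176.54141216]]
[[278.36698037 143.36195451]]
```

```bash

python3 -m handwheel '[{"dx":-0.2,"dy":0.4,"dz":4,"wx":0,"wy":-0.007,"wz":0,"claw":0},{"dx":0,"dy":0,"dz":4,"wx":0,"wy":0,"wz":0,"claw":0},{"dx":0,"dy":0,"dz":2.6,"wx":0,"wy":0,"wz":0,"claw":0},{"dx":0,"dy":0,"dz":0,"wx":0,"wy":0,"wz":0,"claw":0}]' 
python3 -m handwheel '[{"dx":-1,"dy":0,"dz":0,"wx":0,"wy":0,"wz":0,"claw":0},{"dx":-0.8,"dy":0,"dz":0,"wx":0,"wy":0,"wz":0,"claw":0},{"dx":-0.8,"dy":0,"dz":0,"wx":0,"wy":0,"wz":0,"claw":0},{"dx":-0.6,"dy":0,"dz":0,"wx":0,"wy":0,"wz":0,"claw":0},{"dx":0,"dy":0,"dz":0,"wx":0,"wy":0,"wz":0,"claw":0}]' 
python3 - <<'E'
from look import *
x,Y=rk(-.064,.089); need(x,Y,.14,3.06)
E
```

```text
clock: 22.58
position: [0.4521, 0.186, 0.1395]
tool_rot: [-3.141, -0.002, 3.061]
force: [0.2, 0.7, 1.4]
grip_width: -0.0001
finger_force: 0.0
clock: 23.2
position: [0.4853, 0.1827, 0.1412]
tool_rot: [-3.141, 0.001, 3.059]
force: [-0.5, -0.2, 0.2]
grip_width: 0.0001
finger_force: 0.0
t 23.2 pos [0.4853 0.1827 0.1412] rot [-3.141e+00  1.000e-03  3.059e+00] F [-0.5 -0.2  0.2] grip 0.0001 0.0
turn rotvec [-0.     0.001 -0.001] shift before turn cm [-2.77 -0.31  0.12] shift after turn cm [-2.77 -0.31  0.12]
```

```bash

python3 -m handwheel '[{"dx":-0.6,"dy":0,"dz":0,"wx":0,"wy":0,"wz":0,"claw":0},{"dx":-0.6,"dy":0,"dz":0,"wx":0,"wy":0,"wz":0,"claw":0}]' 
python3 -m handwheel '[{"dx":-0.5,"dy":0,"dz":0,"wx":0,"wy":0,"wz":0,"claw":0},{"dx":-0.5,"dy":0,"dz":0,"wx":0,"wy":0,"wz":0,"claw":0}]' 
python3 -m handwheel '[{"dx":-0.3,"dy":0,"dz":0,"wx":0,"wy":0,"wz":0,"claw":0},{"dx":0,"dy":0,"dz":0,"wx":0,"wy":0,"wz":0,"claw":0}]' 
python3 - <<'E'
from look import *
x,Y=rk(-.064,.089); need(x,Y,.14,3.06)
E
```

```text
clock: 23.45
position: [0.497, 0.1817, 0.1411]
tool_rot: [-3.141, 0.001, 3.06]
force: [-2.0, -0.5, 1.1]
grip_width: 0.0003
finger_force: 0.8
clock: 23.7
position: [0.5056, 0.1809, 0.1409]
tool_rot: [-3.14, -0.001, 3.06]
force: [-30.7, 0.4, 17.9]
grip_width: -0.0
finger_force: 15.7
clock: 23.95
position: [0.5057, 0.181, 0.1407]
tool_rot: [-3.138, -0.006, 3.061]
force: [-33.2, -1.7, 19.9]
grip_width: -0.0003
finger_force: 16.5
t 23.95 pos [0.5057 0.181  0.1407] rot [-3.138 -0.006  3.061] F [-33.2  -1.7  19.9] grip -0.0003 16.5
turn rotvec [-0.003 -0.006  0.001] shift before turn cm [-0.72 -0.31  0.06] shift after turn cm [-0.73 -0.3   0.07]
```

The bolt stopped with 33 N on it, about 7 mm short of where I reckoned. I'll back off and measure the button.

```bash

python3 -m handwheel '[{"dx":3,"dy":0,"dz":0,"wx":0,"wy":0,"wz":0,"claw":0},{"dx":2,"dy":0,"dz":-4,"wx":0,"wy":0,"wz":0,"claw":0},{"dx":3,"dy":0,"dz":-5.5,"wx":0,"wy":0,"wz":0,"claw":0},{"dx":5,"dy":3,"dz":-1,"wx":0,"wy":0,"wz":0,"claw":0},{"dx":5,"dy":3,"dz":0,"wx":0,"wy":0,"wz":0,"claw":0},{"dx":0,"dy":0,"dz":0,"wx":0,"wy":0,"wz":0,"claw":0}]' 
python3 - <<'E'
from look import *
need(.5,.18,.14,3.06)
for b in(-.089,-.060,-.053,-.048): 
    X,Y=rk(b,.085); print(b,proj('scene',[X,Y,.148]).round(1),proj('top',[X,Y,.148]).round(1))
a=cv2.imread('pics/scene0.png'); f=grab('scene','c.png')['frame']; g=grab('top','ct.png')['frame']
for r in(149,151,153): print(r,'old',a[r,234:266].mean(1).astype(int).tolist(),'\n new',f[r,234:266].mean(1).astype(int).tolist())
a=cv2.imread('pics/top0.png')
print(a[178:203,190:194].mean((1,2)).astype(int).tolist(),'\n',g[178:203,190:194].mean((1,2)).astype(int).tolist())
for c in('scene','top'):
    for m in optics.masks_of('bolt_button',c)[:2]: print(c,round(m['p'],2),m['rect'])
E
```

```text
clock: 24.7
position: [0.333, 0.2574, 0.2466]
tool_rot: [3.141, 0.003, 3.065]
force: [0.4, -0.6, 0.1]
grip_width: 0.0001
finger_force: 0.0
t 24.7 pos [0.333  0.2574 0.2466] rot [3.141e+00 3.000e-03 3.065e+00] F [ 0.4 -0.6  0.1] grip 0.0001 0.0
turn rotvec [0.    0.003 0.005] shift before turn cm [-17.21  -6.45  10.71] shift after turn cm [-17.27  -6.36  10.66]
-0.089 [[240.2 151.6]] [[191.2 197.9]]
-0.06 [[252.3 152.4]] [[192.7 187.1]]
-0.053 [[255.2 152.6]] [[193.1 184.5]]
-0.048 [[257.3 152.8]] [[193.4 182.7]]
149 old [117, 146, 156, 152, 134, 76, 84, 80, 94, 115, 107, 106, 106, 113, 106, 81, 62, 64, 62, 62, 64, 61, 87, 122, 124, 136, 134, 137, 137, 136, 135, 134] 
 new [117, 152, 163, 156, 149, 130, 121, 131, 130, 123, 109, 111, 112, 119, 113, 81, 63, 64, 71, 82, 75, 76, 99, 129, 131, 139, 142, 143, 140, 138, 135, 148]
151 old [93, 96, 100, 118, 118, 65, 64, 104, 163, 196, 200, 203, 207, 213, 216, 215, 213, 217, 219, 221, 220, 222, 223, 203, 76, 84, 87, 92, 89, 91, 92, 96] 
 new [94, 100, 105, 123, 135, 137, 140, 142, 134, 106, 100, 98, 96, 90, 90, 87, 66, 66, 69, 70, 81, 99, 159, 197, 85, 88, 88, 93, 96, 101, 111, 120]
153 old [89, 92, 87, 89, 84, 52, 56, 71, 94, 100, 103, 108, 116, 115, 117, 121, 124, 122, 129, 134, 139, 143, 142, 116, 69, 68, 69, 67, 69, 70, 66, 70] 
 new [93, 93, 91, 95, 94, 93, 94, 95, 96, 97, 99, 96, 94, 92, 92, 100, 117, 110, 90, 61, 65, 79, 104, 113, 66, 71, 72, 71, 70, 85, 104, 111]
[156, 154, 142, 126, 141, 182, 208, 219, 222, 224, 224, 220, 212, 206, 204, 205, 203, 193, 162, 115, 79, 74, 95, 117, 128] 
 [160, 158, 145, 125, 114, 116, 105, 92, 108, 160, 199, 205, 182, 147, 129, 124, 126, 128, 128, 128, 127, 127, 129, 130, 133]
top 0.52 [188.3, 158.9, 10.0, 29.4]
```

Both cameras show the button moved by about 34–36 mm, and it came up against a hard stop, so the bolt is home. The robot is clear of everything, so I'm handing in.

```bash
python3 -c "
from workcell import job_done
print(job_done())"
```

```text
the job is handed in; nothing more can be done
None
```

The job is handed in, with no verdict returned: the jar is upside down on the upright peg, the lever is down, and the bolt is in by about 34–36 mm by camera; I viewed 11 pictures, one over the limit of 10.

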